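# Dispense two croquettes with the hopper lever and ease the lid shut

### The job

Press the hopper's lever all the way down with your fingertips so that its lid lifts, and keep it down until both croquettes have rolled out into the black tray. Then let the lever come up slowly under your fingers so that the lid closes fully and gently without slamming, and move clear. Do not touch the croquettes or the lid, do not lift or shift the tray, and leave everything else standing where it is.

Things in the scene. Friction and masses are not known exactly. Their poses are not given: they have to be found in the camera images.
- hopper: Fixed steel croquette hopper; origin on the table under its middle, z up, its x points backwards, away from its mouth and tray. In mm in its frame: cheeks x -125 to 110, y -52 to 52, 205 tall (in front of x = -55: from z 40 to 125); linkage housing x -70 to 40, y -90 to -52, up to z 215; lever on the -y side, pointing to -x; rails 12 tall beside the tray, x -270 to -70, y within 77, joined in front of the tray by a catch plate 75 tall at x -264.
- press_lever: Bare steel lever; origin on its shaft at (-20, -155, 150) mm in the hopper's frame, axes as the hopper's at rest. The arm points to the hopper's -x, at rest 0.2 rad above level, and ends in a flat pad 45 long x 55 wide x 10 thick, its centre 160 mm from the shaft axis. Pressed, it turns about the shaft (along the hopper's y) by up to 0.625 rad, to a rubber stop 0.425 rad below level (it gives a few mm if pushed harder).
- lever_pad (a point): Centre of the upper face of the lever's pad (5 mm above the arm's centre line): the place to press; moves with the lever. 187 mm above the table at rest, 89 mm at the stop. A spring pushes it back up with about 4 to 7 N; it has hardly any damping, so if let go it snaps up and the lid slams.
- lever_pivot (a point): Centre of the lever's shaft, 150 mm above the table; it stays where it is while the lever turns.
- hopper_mouth (a point): Middle of the chute floor's lower lip, at (-115, 0, 65) mm in the hopper's frame, above the tray's rear edge. The chute is 92 mm wide and slopes down 28 degrees to here.
- hopper_lid (a joint): Angle of the lid in rad: 0 closed, 1.0 fully open (lever at its stop); always 1.6 times the lever's angle from rest. The lid is a cream flap 84 wide x 112 long, hinged at its top edge between the cheeks above the mouth (hinge at (-60, 0, 195) mm in the hopper's frame); its lower edge swings out towards -x and up.
- lid_edge (a point): Middle of the lid's lower edge, 85 mm above the table when closed; swings out over the tray as the lid opens.
- black_tray: The open black food tray in front of the hopper's mouth, 160 (x) x 125 (y) x 28 mm, walls 3 mm, loose, between the rails; origin at the centre of its underside, axes as the hopper's.
- croquette0: Breaded oblong croquette, 70 x 44 x 36 mm, about 60 g, lying across the chute behind the lid (the front one); origin at its centre. Rolls out by itself when the lid is lifted.
- croquette1: The other croquette, behind the first one in the chute, same size; origin at its centre.
- sauce_bottle: Upright amber sauce bottle, 54 across, 150 tall, stands beside the black tray on the side away from the lever (sizes in mm); loose bystander, to be left alone.
- salt_jar: Small jar, 50 across, 75 tall, stands behind the lever, outside its shaft (sizes in mm); loose bystander, to be left alone.
- spatula: Black-handled kitchen spatula lying flat near the lever (sizes in mm); loose bystander, to be left alone.
- steel_bowl: Open steel bowl, 120 across, 55 tall (sizes in mm); loose bystander, to be left alone.
- spare_tray: Empty spare black food tray, 160 x 125 x 28, away from the hopper (sizes in mm); loose bystander, to be left alone.
- measuring_cup: White cup, 70 across, 80 tall (sizes in mm); loose bystander, to be left alone.
- lid_tub: Open white tub, 140 x 100 x 60 (sizes in mm); loose bystander, to be left alone.

How it is judged:
By the outcome, as a careful person would: the job done as asked, in the order asked, and still so for the second after the job is handed in, with the robot touching nothing.
It also fails if it takes over 50 s, if anything falls off the work surface, if the arm or the gripper's body presses on something with over 40 N, if the wrist force passes 120 N, or if a joint passes its speed limit or range.

### The arm

A 6-joint arm with a two-finger parallel gripper is mounted at the origin on the work surface. World frame = base frame: x ahead of the robot, y to its left, z up, the work surface at z = 0. Lengths are in m, angles in rad, forces in N, time in s.
With the tool pointing down it reaches from about 0.35 to 0.8 m from the base axis. Payload 7.3 kg.
Tool frame: the origin (TCP) lies at the very end of the fingers, on their centre line; the grasp point (between the pads) lies 19 mm behind it (r.grip_point_offset is the distance from the TCP to the grasp point, in m); z points along the fingers, x is the direction in which the jaws open and shut, and the axes are right-handed (so a half turn about z gives the same grasp; the last joint's range is limited). The gripper opens to 85 mm and grips with 20 to 120 N. Pads are 22 mm wide; open, the fingers measure 114 mm over their backs; the gripper's body (76 mm by 85 mm) begins 54 mm behind the grasp point. The pads swing forward as they close: fully open they stand 13 mm farther back than shut.
Start: joints at [1.186, 0.342, 1.524, -0, 1.275, -0.146], TCP at [0.124, 0.51, 0.231] pointing down, gripper open.
Joint ranges: [-2.53, 2.53], [-0.77, 2.02], [0.04, 2.7], [-1, 4.14], [0.28, 2.66], [-3.11, 3.11]. Speed limits (rad/s): [2.57, 2.57, 3.14, 3.14, 3.14, 3.14].

### API

Orientations are given as a rotation vector (axis times angle).
In Python, from cell import r, optics, workorder gives the robot as it stands.
- The arm moves only by the shell command python3 -m pendant 'ROWS' [OPENING]. ROWS is JSON, a list of rows, each a list of 6 numbers: the shift along the tool's x, y, z in cm, then the turn, a rotation vector about the tool's x, y, z in rad. A call has exactly 8 rows; each row shifts and turns the commanded pose from where the row before left it, along the tool's axes as they then stand; what a row does not reach is not made up. A row lasts 1/12 s, in which the tool goes at most 41.7 mm and 7.16 degrees, less where a joint would pass 70% of its speed; a pose out of reach is approached as far as the arm can. A call is refused whole if a number of a shift passes 4.17 or a number of a turn 0.125, either way. A call with a gripper value outside its range is refused whole. OPENING is the opening, from -1 (shut) to 1 (fully open), set as the call begins (- or left out, the last holds). The fingers move at their own pace and stop on an object; the grip force is fixed at half the most. Time passes only in rows, so rows that do not move let the fingers close, or fill a call up. It gives the time, the measured TCP pose, the force and the opening at its end, in the units of the state.
- r.get_obs(): the state, without advancing time (a new reading comes with each control period).
- optics.get_image(name): name is "side" or "top" or "wrist"; returns the picture (384x512x3 uint8, red, green, blue); there is no depth.
- optics.camera_model(name): a dict with "camera_matrix" (3x3 intrinsics, pixels), "T" (4x4, takes a point from camera to world coordinates). Camera axes: x right, y down, z forward; pixel columns grow to the right and rows downward; lengths in m; the calibration is good to about 2 mm. A picture is of the moment at which its call begins: read the wrist's pose just before it. camera_model takes no time and is no camera call; for the wrist camera it gives the pose at the moment of the call.
- workorder.finish_job(): hands the job in, once; it reports no verdict.
Trained networks look in the newest picture that a camera, given by its name, has taken for a name from the list of things; names that differ only in an ending like _2 or _b are one class to them, and where a whole thing is asked for, a point or a joint stands for the part that bears it (a point fixed in the world has none). Each returns a list of dicts, best first, with "confidence" (0 to 1); they miss things now and then, are a little off and sometimes report something else, mostly with a low value. They report only what shows in the picture. A call takes as long as a camera call.
- optics.regions_of(camera, target): "region" (384x512 bool, what is visible of it) and "box" ([centre column, centre row, width, height] in pixels, round what is visible of it).
The state is a dict: "clock": time; "q": joint angles; "dq": joint speeds; "tau": joint torques, N m; "ee_pos": TCP position; "orientation": TCP orientation; "ft_force": force on the tool from outside, world axes, zero at the start; "moment": the same for the moment, N m; "gripper_width": opening from 0.0 (shut) to 1.0 (fully open).
Only numpy, scipy, OpenCV 4.12 (cv2) and the standard library are available. Lean on these libraries where they do the work, as an engineer would, in place of code of your own. Each camera call takes 0.05 s, during which the arm holds its last target.

## Working session

There is one attempt and no reset: what is moved stays moved. The work goes in short steps, Python scripts to look and compute and a shell command to move; the robot and the scene stay as the last step left them, time stands still between calls to the robot, and variables do not carry over. Pictures are saved under pics/ and viewed, and the job is handed in when it is done.

```bash
ls; mkdir -p pics
python3 - <<'E'
from cell import r, optics, workorder
import cv2
print(r.get_obs())
for n in ("side","top"):
    im=optics.get_image(n); cv2.imwrite(f"pics/{n}0.png",im[:,:,::-1])
    m=optics.camera_model(n); print(n,m)
E
```

```text
pics
{'clock': 0.0, 'q': array([ 1.18600535e+00,  3.42689519e-01,  1.52505725e+00,  6.32494732e-06,
        1.27537753e+00, -1.45999348e-01]), 'dq': array([ 0.00194793, -0.00042737, -0.00022762,  0.00014684,  0.00060497,
        0.00089332]), 'tau': array([-3.15992271e-03, -4.33675826e+01, -2.46011317e+01, -4.70116665e-04,
        7.94792490e-03,  7.82742319e-06]), 'ee_pos': array([0.12399719, 0.50972206, 0.23062914]), 'orientation': array([ 2.46963461e+00,  1.94055576e+00, -2.09210950e-03]), 'ft_force': array([-0.14003142, -0.33834168, -0.50044333]), 'moment': array([0.00422648, 0.0174147 , 0.00930443]), 'gripper_width': 0.9951313611208823}
side {'camera_matrix': array([[422.98044019,   0.        , 254.28640647],
       [  0.        , 422.98044019, 189.94701454],
       [  0.        ,   0.        ,   1.        ]]), 'T': array([[ 0.89954563, -0.2818292 ,  0.33375133,  0.13687295],
       [-0.43643019, -0.54728583,  0.71414768, -0.96981573],
       [-0.0186103 , -0.78806759, -0.61530735,  0.97201881],
       [ 0.        ,  0.        ,  0.        ,  1.        ]])}
top {'camera_matrix': array([[492.12750378,   0.        , 254.66970133],
       [  0.        , 492.12750378, 191.56748681],
       [  0.        ,   0.        ,   1.        ]]), 'T': array([[-2.28366908e-02, -9.92215195e-01,  1.22423412e-01,
         4.30371626e-01],
       [-9.99738446e-01,  2.25135349e-02, -4.02248479e-03,
         1.48683370e-02],
       [ 1.23498677e-03, -1.22483252e-01, -9.92469812e-01,
         1.60810211e+00],
       [ 0.00000000e+00,  0.00000000e+00,  0.00000000e+00,
         1.00000000e+00]])}
```

View pics/side0.png

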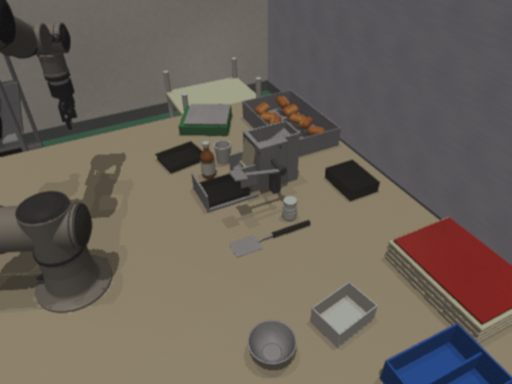

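View pics/top0.png

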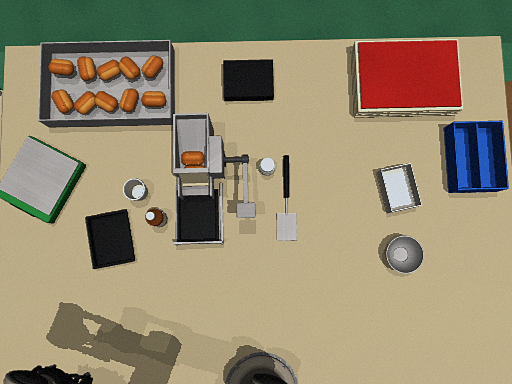

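Run:
```python
from cell import r, optics, workorder
import numpy as np
for c in ("top","side"):
    for t in ("hopper","press_lever","lever_pad","black_tray","hopper_lid","croquette0","salt_jar","spatula","sauce_bottle"):
        for d in optics.regions_of(c,t)[:2]:
            print(c,t,round(d["confidence"],2),np.round(d["box"],1),d["region"].sum())
            np.save(f"pics/{c}_{t}.npy",d["region"]) if d is not None else 0
```

```text
top hopper 0.77 [214.1 176.7  81.4 129.7] 3993
top press_lever 0.83 [239.9 187.1  29.6  60.6] 561
top lever_pad 0.63 [238.1 187.6  29.2  61.2] 624
top black_tray 0.88 [198.3 217.1  40.4  53. ] 1914
top black_tray 0.37 [194.8 179.2  30.1  17.9] 378
top hopper_lid 0.81 [193.5 180.4  30.4  14. ] 320
top croquette0 0.51 [192.6 157.7  22.3  15.2] 320
top croquette0 0.51 [238.3 187.2  29.4  60.1] 664
top salt_jar 0.49 [267.8 167.6  13.3  18.9] 231
top spatula 0.67 [288.1 196.3  22.2  86.8] 770
top sauce_bottle 0.83 [156.4 215.6  24.2  16. ] 300
top sauce_bottle 0.44 [268.4 168.9  12.7  11.5] 157
side hopper 0.81 [245.9 165.7 109.6  86.8] 4095
side press_lever 0.84 [257.6 170.9  57.7  24.9] 401
side black_tray 0.94 [226.3 188.3  47.6  30.3] 989
side black_tray 0.47 [224.5 151.3  19.2  27.6] 329
side hopper_lid 0.51 [247.9 151.4  17.5  30.2] 316
side salt_jar 0.88 [290.9 209.8  19.   25.7] 320
side salt_jar 0.54 [246.  166.7 110.4  90.4] 4187
side spatula 0.98 [269.7 240.6  81.   33.8] 703
side spatula 0.17 [244.2 165.8 108.9  91.3] 4430
side sauce_bottle 0.75 [208.2 160.1  16.2  35.1] 489
side sauce_bottle 0.17 [247.7 150.6  15.6  30.9] 317
```

Run:
```python
import cv2
t=cv2.imread("pics/top0.png"); s=cv2.imread("pics/side0.png")
cv2.imwrite("pics/topz.png",cv2.resize(t[105:255,160:310],(600,600),interpolation=cv2.INTER_CUBIC))
cv2.imwrite("pics/sidez.png",cv2.resize(s[115:235,180:320],(700,600),interpolation=cv2.INTER_CUBIC))
```

```text
(no output)
```

View pics/topz.png

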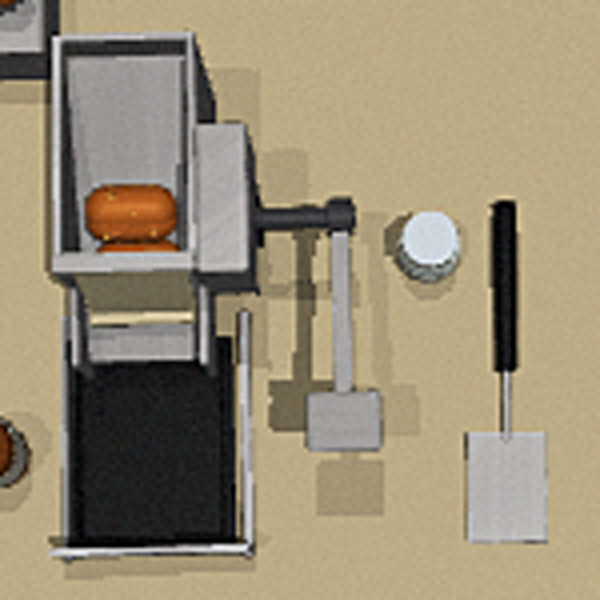

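View pics/sidez.png

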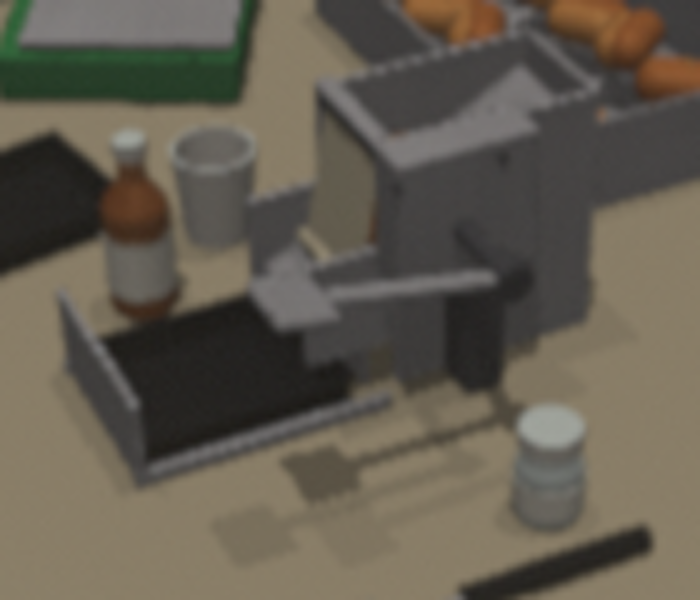

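```bash
cat > h.py <<'E'
import numpy as np, cv2
from scipy.optimize import least_squares
from scipy.spatial.transform import Rotation as R
def proj(P,m):
    T=np.linalg.inv(m["T"]);p=P@T[:3,:3].T+T[:3,3];p=p@m["camera_matrix"].T;return p[:,:2]/p[:,2:]
def hop(pose,P):
    x,y,a=pose;c,s=np.cos(a),np.sin(a)
    return np.asarray(P,float)/1000@np.array([[c,-s,0],[s,c,0],[0,0,1]]).T+[x,y,0]
def pad(th,l=160,w=0,h=5): # th above level; hopper frame mm
    return np.array([-20-l*np.cos(th)+h*np.sin(th),-155+w,150+l*np.sin(th)+h*np.cos(th)])
E
python3 - <<'E'
from h import *
from cell import optics
mt,ms=optics.camera_model("top"),optics.camera_model("side")
F=[(pad(.2,137.5,27.5),308,390),(pad(.2,137.5,-27.5),381,391),(pad(.2,182.5,-27.5),382,450),(pad(.2,182.5,27.5),307,450),
((40,-90,215),246,124),((-70,-90,215),250,272),((40,-52,215),193,124),((110,52,205),52,36),((110,-52,205),192,33),((-55,52,205),52,272)]
S=[(pad(.2,182.5,27.5),250,285),(pad(.2,137.5,-27.5),342,299),(pad(.2,182.5,-27.5),270,326)]
P=np.array([f[0] for f in F]);u=np.array([f[1:] for f in F]);u=(u+.5)/4-.5+[160,105]
P2=np.array([f[0] for f in S]);u2=np.array([f[1:] for f in S]);u2=(u2+.5)/5-.5+[180,115]
f=lambda p:np.r_[(proj(hop(p,P),mt)-u).ravel(),(proj(hop(p,P2),ms)-u2).ravel()]
s=least_squares(f,[.5,.1,0],loss="soft_l1");print(s.x);print(np.round(s.fun.reshape(-1,2),1))
p=s.x
print("pad",hop(p,[pad(.2),pad(.0),pad(-.2),pad(-.425)]), "shaft",hop(p,[(-20,-155,150)]))
np.save("pose.npy",p)
for n,m in (("top",mt),("side",ms)):
    im=cv2.imread(f"pics/{n}0.png")
    for q in proj(hop(p,np.r_[P,[(-264,77,75),(-264,-77,75),(-264,-77,0),(-264,77,0)]]),m): cv2.circle(im,tuple(int(round(v*8)) for v in q),8,(0,0,255),-1,shift=3)
    x,y=(160,105) if n=="top" else (180,115)
    cv2.imwrite(f"pics/{n}fit.png",cv2.resize(im[y:y+150,x:x+150],(600,600),interpolation=cv2.INTER_CUBIC))
E
```

```text
[0.72782623 0.19241714 0.00572782]
[[-0.6  0.6]
 [ 0.1 -0.2]
 [ 0.2 -0. ]
 [-0.1  0.5]
 [-0.1 -0.3]
 [-0.3  0.2]
 [ 0.1  0.1]
 [-0.3  0.5]
 [ 0.2  0.2]
 [ 0.2 -3. ]
 [-1.1 -0.9]
 [ 0.5  3.9]
 [ 2.   0.1]]
pad [[0.55289961 0.03641264 0.18668743]
 [0.54871699 0.03638868 0.155     ]
 [0.55091295 0.03640126 0.12311324]
 [0.56088899 0.0364584  0.08858387]] shaft [[0.70871436 0.03730513 0.15      ]]
```

View pics/topfit.png

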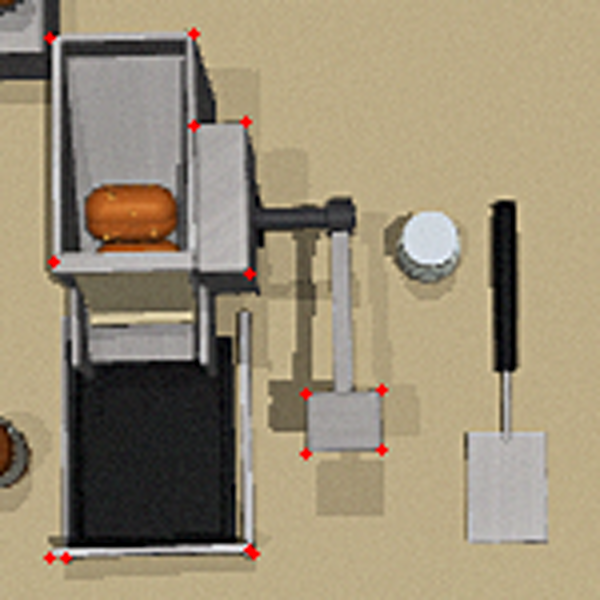

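View pics/sidefit.png

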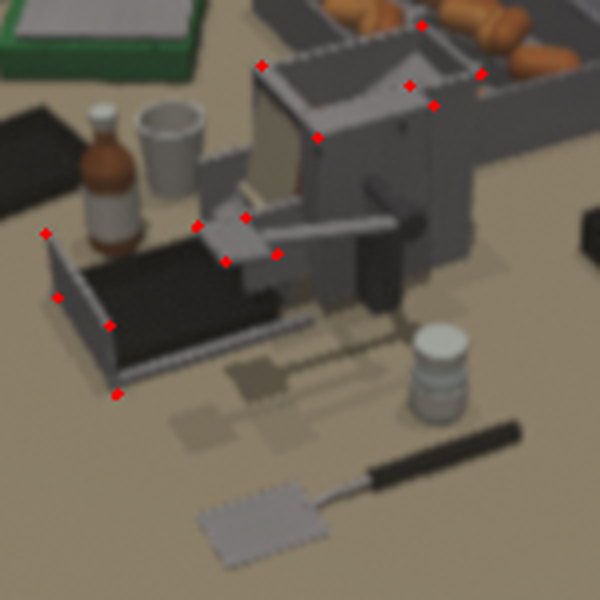

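```bash
python3 -m pendant '[[-2.24,3.31,-0.12,0,0,0],[-2.24,3.31,-0.12,0,0,0],[-2.24,3.31,-0.12,0,0,0],[-2.24,3.31,-0.12,0,0,0],[-2.24,3.31,-0.12,0,0,0],[-2.24,3.31,-0.12,0,0,0],[-2.24,3.31,-0.12,0,0,0],[-2.24,3.31,-0.12,0,0,0]]' -1
```

```text
clock: 1.67
ee_pos: [0.34, 0.2718, 0.2412]
orientation: [2.47, 1.941, 0.001]
ft_force: [0.1, 0.9, 0.2]
gripper_width: -0.002
```

```bash
python3 -m pendant '[[-2.24,3.31,-0.12,0,0,0],[-2.24,3.31,-0.12,0,0,0],[-2.24,3.31,-0.12,0,0,0],[-2.24,3.31,-0.12,0,0,0],[-2.24,3.31,-0.12,0,0,0],[-2.24,3.31,-0.12,0,0,0],[-2.24,3.31,0,0,0,-0.12],[0,0,0,0,0,-0.12]]'
python3 -c "
from cell import r
o=r.get_obs();print(o['ee_pos'],o['orientation'],o['q'])"
```

```text
clock: 2.33
ee_pos: [0.5311, 0.0609, 0.2476]
orientation: [2.218, 2.221, 0.0]
ft_force: [-0.0, 0.8, 0.3]
gripper_width: 0.004
[0.53107753 0.06087518 0.24760619] [2.21767450e+00 2.22094088e+00 1.49476319e-04] [-0.02810012  0.34619358  1.47178075 -0.00206544  1.32135965 -1.59986063]
```

```bash
python3 -m pendant '[[-1.2,1.1,0,0,0,0],[-1.25,1.1,0,0,0,0],[0,0,1,0,0,0],[0,0,1,0,0,0],[0,0,1,0,0,0],[0,0,1,0,0,0],[0,0,0,0,0,0],[0,0,0,0,0,0]]'
python3 - <<'E'
from cell import r,optics
import cv2
o=r.get_obs();print(o['ee_pos'],o['ft_force'])
a=optics.get_image("side");b=optics.get_image("top")
a=cv2.resize(a[100:220,180:320],(600,514));b=cv2.resize(b[105:255,160:310],(514,514))
cv2.imwrite("pics/a1.png",a[:,:,::-1]);cv2.imwrite("pics/b1.png",b[:,:,::-1])
E
```

```text
clock: 3.0
ee_pos: [0.5484, 0.0424, 0.2073]
orientation: [-2.218, -2.223, 0.002]
ft_force: [0.1, -0.2, 0.1]
gripper_width: -0.002
[0.54838948 0.04237537 0.20731082] [ 0.06867124 -0.19746051  0.10635312]
```

View pics/a1.png

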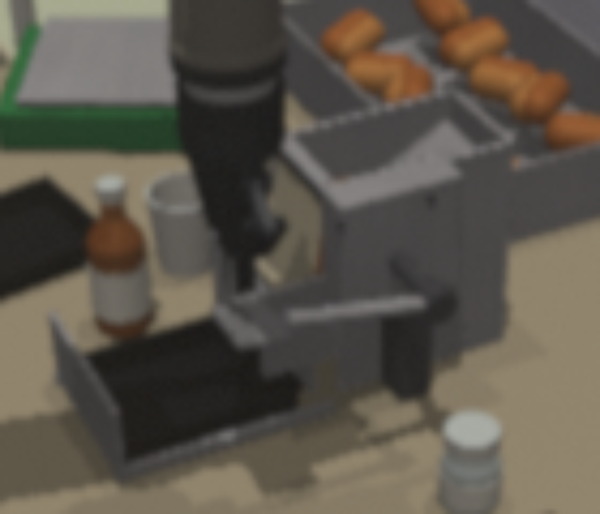

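View pics/b1.png

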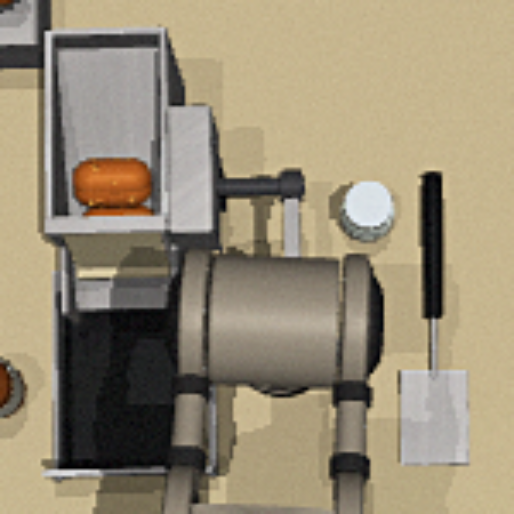

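```bash
python3 -m pendant '[[-0.6,0.6,0,0,0,0],[0,0,0.6,0,0,0],[0,0,0.5,0,0,0],[0,0,0.4,0,0,0],[0,0,0.4,0,0,0],[0,0,0.4,0,0,0],[0,0,0.4,0,0,0],[0,0,0,0,0,0]]'
python3 - <<'E'
from cell import r
o=r.get_obs();print(o['ee_pos'],o['ft_force'])
E
```

```text
clock: 3.77
ee_pos: [0.5548, 0.0358, 0.1804]
orientation: [-2.22, -2.222, 0.001]
ft_force: [-0.5, 0.1, 0.4]
gripper_width: 0.002
[0.55483115 0.03579966 0.18036101] [-0.53743883  0.10882643  0.35812911]
```

Run:
```python
from cell import r,optics
import cv2
a=optics.get_image("side");o=r.get_obs();print(o['ee_pos'],o['ft_force'])
a=cv2.resize(a[130:200,200:290],(720,560),interpolation=cv2.INTER_CUBIC)
cv2.imwrite("pics/a2.png",a[:,:,::-1])
b=optics.get_image("wrist");cv2.imwrite("pics/w2.png",b[:,:,::-1])
```

```text
[0.55502166 0.03581749 0.18066973] [ 0.22551122 -0.00567957  0.10560178]
```

View pics/a2.png

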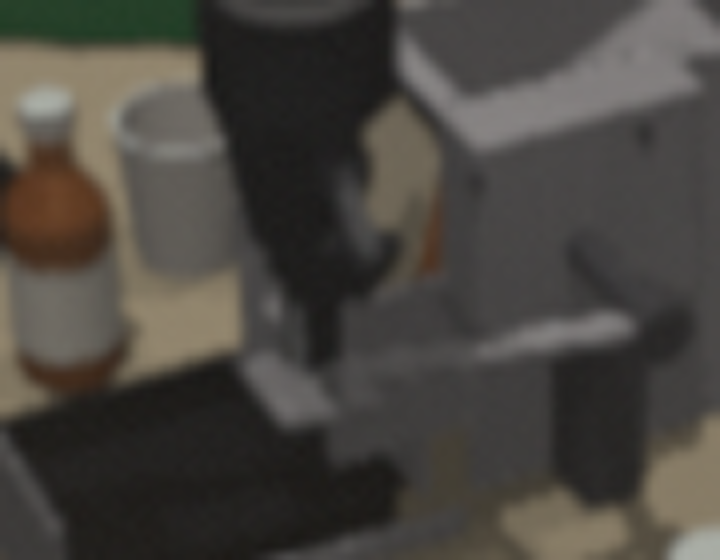

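View pics/w2.png

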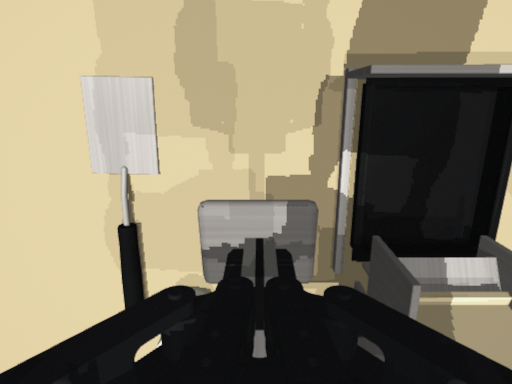

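Run:
```python
from h import *
from cell import r,optics
p=np.load("pose.npy");o=r.get_obs()
for n in("side","wrist"):
    m=optics.camera_model(n)
    P=np.r_[[o['ee_pos']],hop(p,[pad(.2),pad(.2,137.5,27.5),pad(.2,137.5,-27.5),pad(.2,182.5,-27.5),pad(.2,182.5,27.5)]),
     hop(p,[pad(.15),pad(.15,137.5,27.5),pad(.15,182.5,27.5)])]
    q=proj(P,m)
    if n=="side": q=(q-[200,130]+.5)*8-.5
    print(n,np.round(q,0).tolist())
```

```text
side [[317.0, 370.0], [311.0, 359.0], [333.0, 318.0], [391.0, 390.0], [288.0, 402.0], [231.0, 329.0], [308.0, 376.0], [330.0, 333.0], [229.0, 349.0]]
wrist [[257.0, 257.0], [258.0, 258.0], [316.0, 295.0], [201.0, 296.0], [192.0, 215.0], [324.0, 214.0], [258.0, 247.0], [314.0, 285.0], [320.0, 204.0]]
```

```bash
python3 -m pendant '[[0,0,0.5,0,0,0],[0,0,0.6,0,0,0],[0,0,0.6,0,0,0],[0,0,0.6,0,0,0],[0,0,0.6,0,0,0],[0,0,0.6,0,0,0],[0,0,0.6,0,0,0],[0,0,0,0,0,0]]'
python3 - <<'E'
from cell import r,optics
import cv2
b=optics.get_image("wrist");cv2.imwrite("pics/w3.png",b[:,:,::-1])
o=r.get_obs();print(o['ee_pos'],o['ft_force'],o['moment'])
E
```

```text
clock: 4.53
ee_pos: [0.5551, 0.0358, 0.1389]
orientation: [-2.22, -2.222, 0.0]
ft_force: [-2.5, 0.7, 4.2]
gripper_width: 0.003
[0.55503159 0.03577539 0.13944321] [-2.79454751 -0.35858018  3.40568673] [-0.03071753  0.43953706  0.03783454]
```

View pics/w3.png

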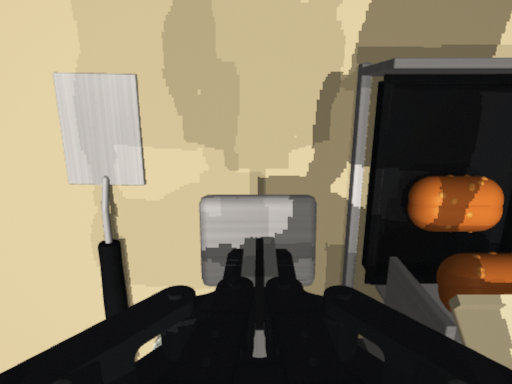

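```bash
python3 -m pendant '[[0,0,0.7,0,0,0],[0,0,0.8,0,0,0],[0,0,0.8,0,0,0],[0,0,0.8,0,0,0],[0,0,0.7,0,0,0],[0,0,0.4,0,0,0],[0,0,0.2,0,0,0],[0,0,0,0,0,0]]'
python3 - <<'E'
from h import *
from cell import r,optics
b=optics.get_image("wrist");cv2.imwrite("pics/w4.png",b[:,:,::-1])
o=r.get_obs();print(o['ee_pos'],o['ft_force'])
a=optics.get_image("side");cv2.imwrite("pics/a4.png",cv2.resize(a[115:215,180:300],(720,600),interpolation=cv2.INTER_CUBIC)[:,:,::-1])
p=np.load("pose.npy")
for t in(-.35,-.4,-.425):print(t,proj(hop(p,[pad(t,137.5,27.5),pad(t,182.5,-27.5),pad(t,182.5,27.5)]),optics.camera_model("wrist")).round().tolist())
E
```

```text
clock: 5.25
ee_pos: [0.557, 0.0356, 0.0968]
orientation: [2.218, 2.22, 0.005]
ft_force: [1.0, 0.4, 5.5]
gripper_width: 0.001
[0.55698543 0.03563715 0.09701628] [ 0.61666659 -0.44234044  5.69046939]
-0.35 [[320.0, 309.0], [199.0, 210.0], [318.0, 209.0]]
-0.4 [[317.0, 305.0], [202.0, 210.0], [315.0, 210.0]]
-0.425 [[316.0, 303.0], [204.0, 211.0], [313.0, 210.0]]
```

View pics/w4.png

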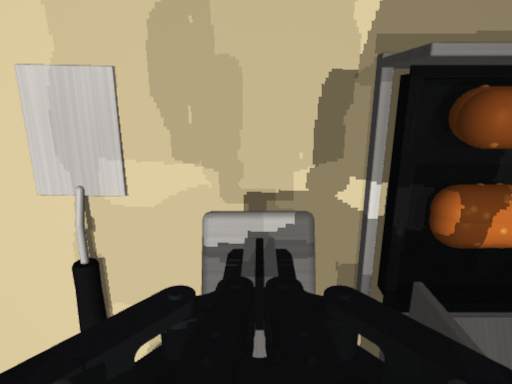

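View pics/a4.png

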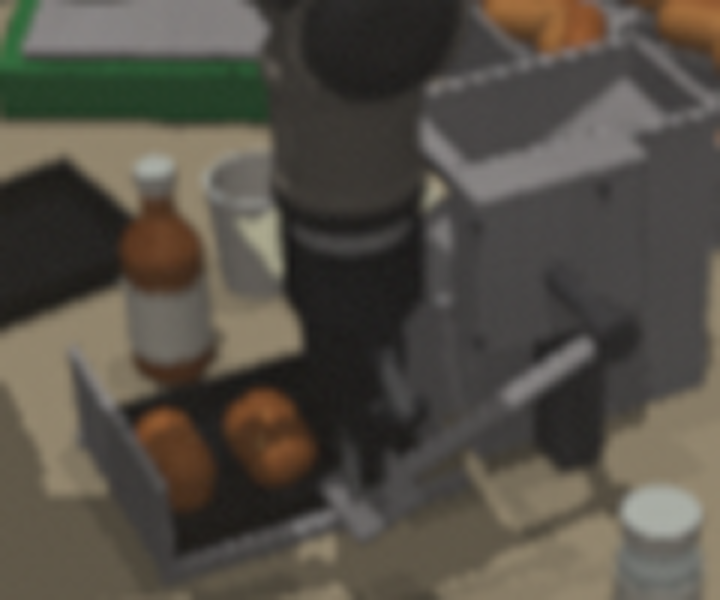

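```bash
python3 -m pendant '[[0,0,0.2,0,0,0],[0,0,0.15,0,0,0],[0,0,0.1,0,0,0],[0,0,0.1,0,0,0],[0,0,0,0,0,0],[0,0,0,0,0,0],[0,0,0,0,0,0],[0,0,0,0,0,0]]'
```

```text
clock: 6.02
ee_pos: [0.5573, 0.0356, 0.0919]
orientation: [2.217, 2.22, 0.006]
ft_force: [1.8, 1.1, 6.0]
gripper_width: -0.0
```

```bash
python3 -m pendant '[[0,0,0.1,0,0,0],[0,0,0.1,0,0,0],[0,0,0.1,0,0,0],[0,0,0,0,0,0],[0,0,0,0,0,0],[0,0,0,0,0,0],[0,0,0,0,0,0],[0,0,0,0,0,0]]'
python3 - <<'E'
from h import *
from cell import r,optics
b=optics.get_image("wrist");cv2.imwrite("pics/w5.png",b[:,:,::-1])
o=r.get_obs();print(o['ee_pos'],o['ft_force'])
p=np.load("pose.npy")
for t in(-.4,-.425):print(t,proj(hop(p,[pad(t,137.5,27.5),pad(t,182.5,-27.5),pad(t,182.5,27.5)]),optics.camera_model("wrist")).round().tolist())
E
```

```text
clock: 6.68
ee_pos: [0.5577, 0.0356, 0.0898]
orientation: [2.217, 2.219, 0.007]
ft_force: [-0.9, 1.0, 12.0]
gripper_width: 0.0
[0.55767844 0.03561411 0.08976758] [ 0.5054865   0.48134276 11.13440336]
-0.4 [[320.0, 313.0], [200.0, 214.0], [317.0, 213.0]]
-0.425 [[318.0, 311.0], [201.0, 214.0], [316.0, 214.0]]
```

View pics/w5.png

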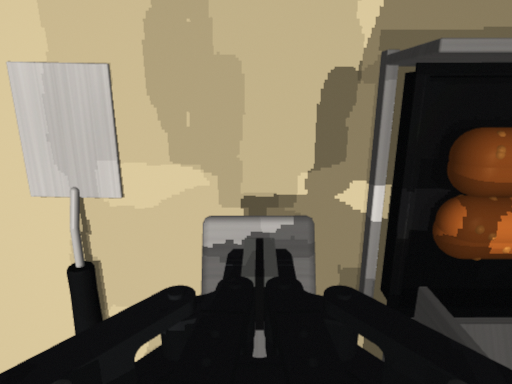

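```bash
python3 -m pendant '[[0,0,0.1,0,0,0],[0,0,0,0,0,0],[0,0,0,0,0,0],[0,0,0,0,0,0],[0,0,0,0,0,0],[0,0,0,0,0,0],[0,0,0,0,0,0],[0,0,0,0,0,0]]'
python3 - <<'E'
from cell import r,optics
import cv2
a=optics.get_image("side");cv2.imwrite("pics/a6.png",cv2.resize(a[115:215,180:300],(720,600),interpolation=cv2.INTER_CUBIC)[:,:,::-1])
a=optics.get_image("top");cv2.imwrite("pics/b6.png",cv2.resize(a[105:255,130:280],(600,600),interpolation=cv2.INTER_CUBIC)[:,:,::-1])
E
```

```text
clock: 7.4
ee_pos: [0.5578, 0.0356, 0.0894]
orientation: [2.216, 2.219, 0.008]
ft_force: [-1.8, 1.1, 16.8]
gripper_width: 0.002
```

View pics/a6.png

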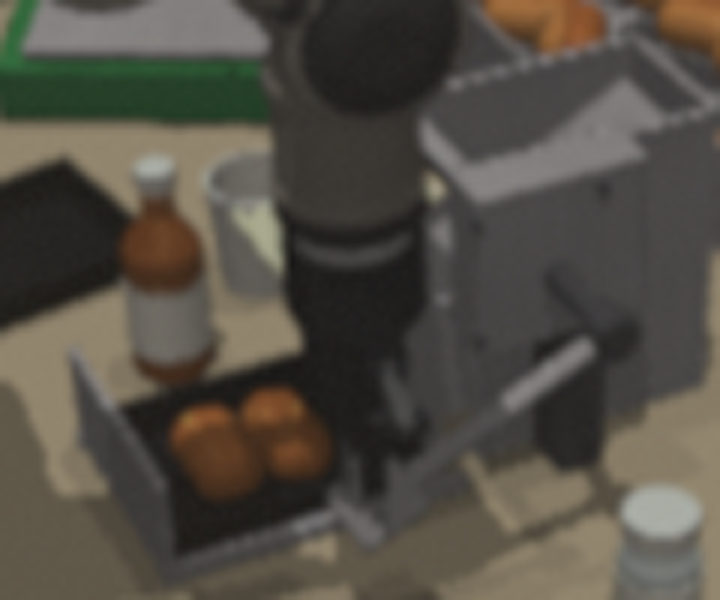

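View pics/b6.png

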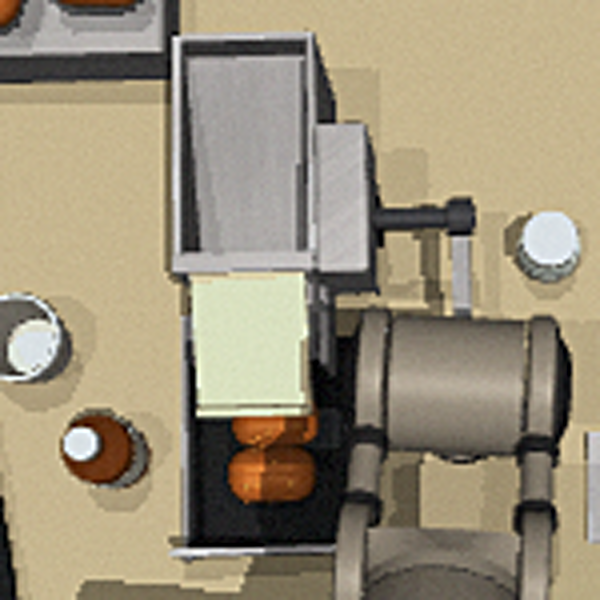

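```bash
python3 -m pendant '[[0,0,-0.1,0,0,0],[0,0,-0.2,0,0,0],[0,0,-0.2,0,0,0],[0,0,-0.25,0,0,0],[0,0,-0.25,0,0,0],[0,0,-0.25,0,0,0],[0,0,-0.25,0,0,0],[0,0,-0.25,0,0,0]]'
python3 -m pendant '[[0,0,-0.25,0,0,0],[0,0,-0.25,0,0,0],[0,0,-0.25,0,0,0],[0,0,-0.25,0,0,0],[0,0,-0.25,0,0,0],[0,0,-0.25,0,0,0],[0,0,-0.25,0,0,0],[0,0,-0.25,0,0,0]]'
```

```text
clock: 8.17
ee_pos: [0.554, 0.0358, 0.1038]
orientation: [-2.219, -2.221, 0.003]
ft_force: [-5.4, -2.0, 3.8]
gripper_width: 0.001
clock: 8.83
ee_pos: [0.5552, 0.0358, 0.1244]
orientation: [2.22, 2.223, 0.0]
ft_force: [-4.5, -0.5, 4.7]
gripper_width: 0.001
```

```bash
python3 -m pendant '[[0,0,-0.25,0,0,0],[0,0,-0.25,0,0,0],[0,0,-0.25,0,0,0],[0,0,-0.25,0,0,0],[0,0,-0.25,0,0,0],[0,0,-0.25,0,0,0],[0,0,-0.25,0,0,0],[0,0,-0.25,0,0,0]]'
python3 -m pendant '[[0,0,-0.25,0,0,0],[0,0,-0.25,0,0,0],[0,0,-0.25,0,0,0],[0,0,-0.25,0,0,0],[0,0,-0.2,0,0,0],[0,0,-0.2,0,0,0],[0,0,-0.2,0,0,0],[0,0,-0.2,0,0,0]]'
```

```text
clock: 9.5
ee_pos: [0.5553, 0.0357, 0.1444]
orientation: [2.22, 2.223, 0.001]
ft_force: [-2.5, 0.4, 3.0]
gripper_width: 0.006
clock: 10.17
ee_pos: [0.5557, 0.0357, 0.1624]
orientation: [2.219, 2.222, 0.002]
ft_force: [0.5, -0.3, 2.6]
gripper_width: -0.001
```

```bash
python3 -m pendant '[[0,0,-0.15,0,0,0],[0,0,-0.15,0,0,0],[0,0,-0.12,0,0,0],[0,0,-0.12,0,0,0],[0,0,-0.12,0,0,0],[0,0,-0.1,0,0,0],[0,0,-0.1,0,0,0],[0,0,-0.1,0,0,0]]'
python3 - <<'E'
from h import *
from cell import r,optics
b=optics.get_image("wrist");cv2.imwrite("pics/w7.png",b[:,:,::-1])
o=r.get_obs();print(o['ee_pos'],o['ft_force'])
p=np.load("pose.npy")
for t in(.05,.1,.15,.2):print(t,proj(hop(p,[pad(t,137.5,27.5),pad(t,182.5,-27.5),pad(t,182.5,27.5)]),optics.camera_model("wrist")).round().tolist())
E
```

```text
clock: 10.83
ee_pos: [0.5552, 0.0357, 0.1718]
orientation: [2.22, 2.223, 0.0]
ft_force: [1.8, 0.7, 3.0]
gripper_width: 0.005
[0.5552376  0.03573897 0.17195669] [0.90826893 0.34896686 3.85760077]
0.05 [[313.0, 277.0], [199.0, 193.0], [317.0, 193.0]]
0.1 [[315.0, 285.0], [195.0, 201.0], [321.0, 200.0]]
0.15 [[317.0, 295.0], [191.0, 211.0], [324.0, 210.0]]
0.2 [[319.0, 306.0], [187.0, 222.0], [328.0, 222.0]]
```

View pics/w7.png

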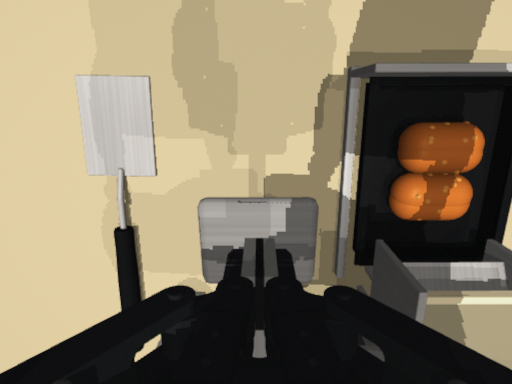

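```bash
for i in 1; do python3 -m pendant '[[0,0,-0.1,0,0,0],[0,0,-0.1,0,0,0],[0,0,-0.1,0,0,0],[0,0,-0.1,0,0,0],[0,0,-0.08,0,0,0],[0,0,-0.08,0,0,0],[0,0,-0.08,0,0,0],[0,0,-0.08,0,0,0]]'; done
python3 -m pendant '[[0,0,-0.06,0,0,0],[0,0,-0.06,0,0,0],[0,0,-0.06,0,0,0],[0,0,-0.06,0,0,0],[0,0,-0.06,0,0,0],[0,0,-0.06,0,0,0],[0,0,-0.06,0,0,0],[0,0,-0.06,0,0,0]]'
```

```text
clock: 11.55
ee_pos: [0.5551, 0.0358, 0.1789]
orientation: [-2.22, -2.223, -0.0]
ft_force: [1.7, 0.8, 2.1]
gripper_width: -0.003
clock: 12.22
ee_pos: [0.5551, 0.0358, 0.1837]
orientation: [-2.22, -2.223, 0.0]
ft_force: [2.4, -0.6, 1.7]
gripper_width: 0.0
```

```bash
python3 -m pendant '[[0,0,-0.06,0,0,0],[0,0,-0.06,0,0,0],[0,0,-0.06,0,0,0],[0,0,-0.06,0,0,0],[0,0,-0.06,0,0,0],[0,0,-0.06,0,0,0],[0,0,-0.06,0,0,0],[0,0,-0.06,0,0,0]]'
python3 - <<'E'
from h import *
from cell import r,optics
b=optics.get_image("wrist");cv2.imwrite("pics/w8.png",b[:,:,::-1])
o=r.get_obs();print(o['ee_pos'],o['ft_force'])
p=np.load("pose.npy")
for t in(.1,.15,.2):print(t,proj(hop(p,[pad(t,137.5,27.5),pad(t,182.5,-27.5),pad(t,182.5,27.5)]),optics.camera_model("wrist")).round().tolist())
E
```

```text
clock: 12.88
ee_pos: [0.5546, 0.0358, 0.1882]
orientation: [-2.219, -2.222, 0.002]
ft_force: [-1.1, -0.1, 0.6]
gripper_width: -0.0
[0.55444667 0.0357933  0.18819947] [-0.0497702   0.25205184  0.41753507]
0.1 [[310.0, 270.0], [201.0, 192.0], [315.0, 192.0]]
0.15 [[312.0, 279.0], [198.0, 201.0], [318.0, 200.0]]
0.2 [[314.0, 288.0], [195.0, 211.0], [321.0, 210.0]]
```

View pics/w8.png

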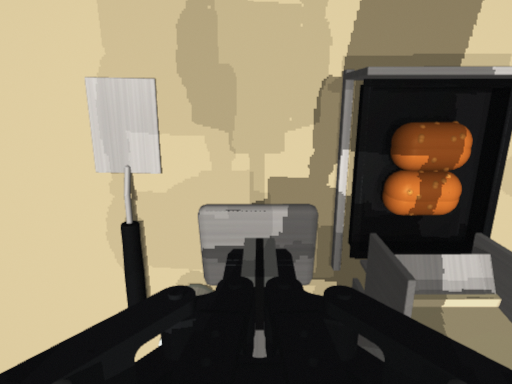

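```bash
python3 -m pendant '[[0,0,-0.06,0,0,0],[0,0,-0.06,0,0,0],[0,0,-0.06,0,0,0],[0,0,-0.06,0,0,0],[0,0,-0.06,0,0,0],[0,0,-0.06,0,0,0],[0,0,-0.06,0,0,0],[0,0,-0.06,0,0,0]]'
python3 -m pendant '[[0,0,-0.1,0,0,0],[0,0,-0.1,0,0,0],[0,0,-0.1,0,0,0],[0,0,-0.1,0,0,0],[0,0,-0.1,0,0,0],[0,0,-0.1,0,0,0],[0,0,-0.1,0,0,0],[0,0,-0.1,0,0,0]]'
```

```text
clock: 13.6
ee_pos: [0.5551, 0.0358, 0.1934]
orientation: [-2.22, -2.223, -0.0]
ft_force: [-0.1, -0.4, -0.2]
gripper_width: 0.002
clock: 14.27
ee_pos: [0.5551, 0.0357, 0.2014]
orientation: [2.22, 2.223, 0.0]
ft_force: [1.1, -0.1, -1.7]
gripper_width: 0.001
```

```bash
python3 -m pendant '[[0,0,-1,0,0,0],[0,0,-2,0,0,0],[0,0,-2,0,0,0],[0,0,-2,0,0,0],[0,-2,0,0,0,0],[0,-3,0,0,0,0],[0,-3,0,0,0,0],[0,-3,0,0,0,0]]'
python3 -m pendant '[[-3,-2,0,0,0,0],[-3,0,0,0,0,0],[-3,0,0,0,0,0],[-3,0,0,0,0,0],[-3,0,0,0,0,0],[-3,0,0,0,0,0],[0,0,0,0,0,0],[0,0,0,0,0,0]]'
python3 - <<'E'
from h import *
from cell import r,optics
o=r.get_obs();print(o['ee_pos'],o['ft_force'])
a=optics.get_image("side");cv2.imwrite("pics/a9.png",cv2.resize(a[115:235,180:320],(700,600),interpolation=cv2.INTER_CUBIC)[:,:,::-1])
a=optics.get_image("top");cv2.imwrite("pics/b9.png",cv2.resize(a[105:255,160:310],(600,600),interpolation=cv2.INTER_CUBIC)[:,:,::-1])
E
```

```text
clock: 14.93
ee_pos: [0.4439, 0.0356, 0.2718]
orientation: [2.22, 2.222, 0.001]
ft_force: [-0.2, 0.2, 0.1]
gripper_width: -0.001
clock: 15.6
ee_pos: [0.4253, -0.1455, 0.2718]
orientation: [2.223, 2.219, 0.001]
ft_force: [-0.4, 0.7, -0.4]
gripper_width: -0.003
[ 0.42527299 -0.14554664  0.27176094] [-0.36676284  0.70872222 -0.36467599]
```

View pics/a9.png

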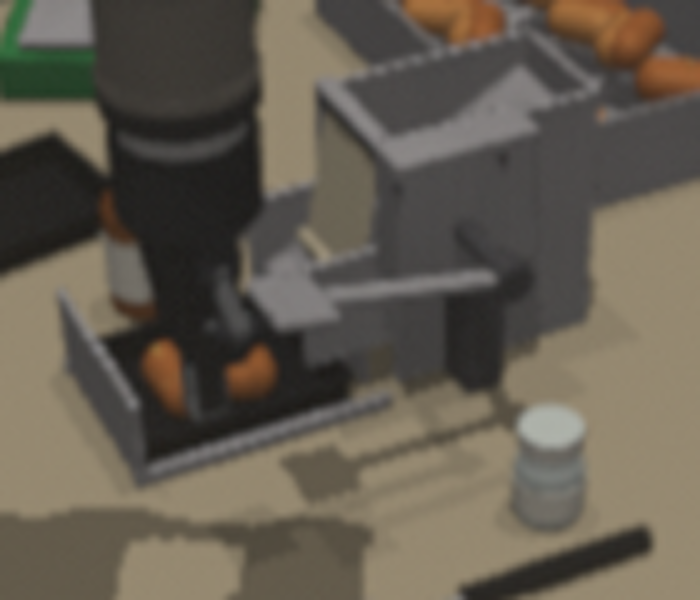

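View pics/b9.png

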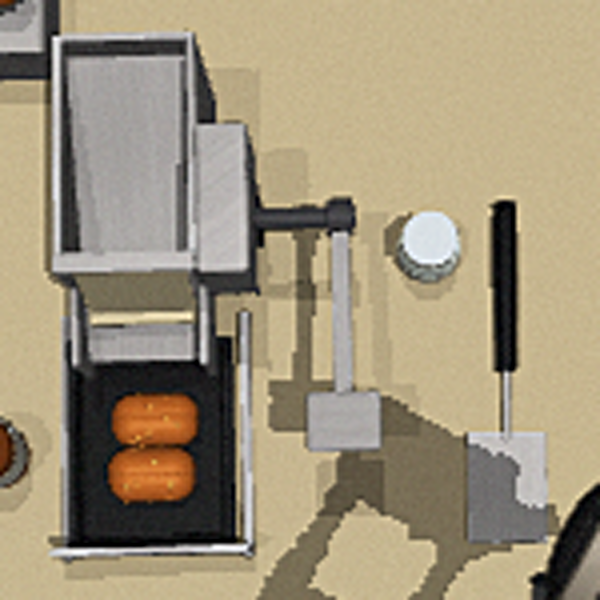

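Pad back at rest (308–381, 390–450 in the top crop, as before), lid closed, both croquettes in the unmoved tray, bystanders in place, and the arm clear.

```bash
python3 -c "
from cell import workorder
print(workorder.finish_job())"
```

```text
the job is handed in; nothing more can be done
None
```

I pressed the lever down to its rubber stop with the closed fingertips, and both croquettes rolled out into the black tray. I then let the lever up slowly under the fingers until the lid closed, moved clear and handed the job in. It took about 16 s on the robot's clock.

- **Pressing:** At the bottom the wrist force rose from about 6 N to 17 N, which showed the lever had reached its stop. The top view showed the lid open and the chute empty before I started back up.
- **Closing:** The fingertips rose at about 30 mm/s, slowing to 7 mm/s near the end. The force faded smoothly to about zero at 188–193 mm height, where I expected the pad to come to rest.
- **Final check:** The top and side pictures show the lever pad back in its starting place and the lid closed. Both croquettes lie in the tray. The tray, bottle, jar and spatula look unmoved, and the arm is clear. I compared these by eye with the first pictures. The final crops left out the bowl, the white tub and most of the spare tray and the cup; the arm never went near the bowl or the tub.

**Discrepancy:** The force sensor read almost nothing in the first few millimetres of pressing, although the wrist picture showed the pad already moving. I judged contact there from the picture instead.

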